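# Clamp an end plate onto a lock body with ratchet scissor handles, then release them

## Task

Close the scissor handles of the bench clamp until its jaw presses the end plate fully home on the lock body and the ratchet teeth hold it there firmly, but do not crush it. Let go and leave the clamp holding by itself for two seconds. Then press the moving handle sideways (straight down here) to free the teeth and swing it wide open again, clear of the ratchet, leaving the plate home on the lock body and everything else undisturbed.

Things in the scene. Friction and masses are not known exactly. Their poses are not given: they have to be found in the camera images.
- clamp: Bench clamp with scissor handles, fixed to the bench but elsewhere and turned each time. Origin on its pivot axis at bench level; x points from handles to jaws, y left, z up. Grey base plate 275 x 150 x 12 mm. Its fixed handle, a bar 13 mm wide with its top at 55 mm, runs back from the pivot 0.22 rad to the left (+y) of -x and ends 245 mm from it in a finger bow.
- handle_grip (a point): Grip point of the moving handle, 165 mm behind the pivot: middle of a flat steel bar 12 mm wide, 10 mm high (60 to 70 mm above the bench), bare for 20 mm either way; then a finger bow to 245 mm from the pivot. x points along the bar to the pivot, y left, z up. The handle swings level about the pivot; it closes to its +y, towards the fixed handle.
- swing (a joint): Angle of the moving jaw about the pivot, rad: 0 shut and empty, grows as the clamp opens, open stop 0.45. Stays where it is left. Unloaded, the handle points 0.12 + swing rad to the right (-y) of the clamp's -x. The plate comes home somewhere between 0.05 and 0.18, different each time (the lock body stands on an adjusting screw).
- rack (a point): Ratchet strap from the fixed handle over the moving one, 130 mm from the pivot, 16 mm wide, top 83 mm above the bench; this point is on its top. Its teeth look down, one each 0.037 rad (6 mm at the grip point), in reach while the handle's angle (counted like swing) is between 0.28 and -0.09. They click past in closing (about 3 N) and block opening.
- handle (a joint): How far the moving handle is bent down, rad: 0 at rest, 0.10 at its stop (about 13 mm at the grip point). Bending it down frees the ratchet teeth: push down 6 to 12 mm at the grip point (5 to 12 N) and keep it down while swinging the handle open, or it catches again. It springs back up.
- jaw: Moving jaw: bar with an upright nose 20 mm across, 90 mm ahead of the pivot, 55 to 75 mm above the bench; presses towards the clamp's -y. The shank is springy: once the plate is home the handle goes on, with 1.1 N more at the grip point and 2 N more at the jaw per mm there; let go, it falls back up to one tooth. Firm is about 5 to 40 N at the jaw. Origin on the pivot axis at bench level.
- end_plate: Loose steel end plate 70 x 10 x 40 mm standing on edge in the nest (45 mm above the bench) between jaw and lock body, its two lugs (12 mm, 19 mm long) already started in the notches of the lock body; 0.22 kg. Origin at the centre of its underside; its y axis points away from the lock body.
- body_face (a point): Centre of the face of the aluminium lock body (70 x 34 x 40 mm) that the end plate is pressed against, 65 mm above the bench; y axis points out of the face, towards the plate. With the plate home, the plate's origin is 5 mm from it along y.
- cylinder_spare: Bystander: lock cylinder, 41 x 73 x 17 mm, lying on the bench to the right. Origin at its underside.
- brass_padlock: Bystander: brass padlock, 66 x 42 x 15 mm, lying on the bench to the right, farther off. Origin at its underside.
- tape_roll: Bystander: dark roll of tape, 55 mm across, 19 mm high, lying on the bench to the left. Origin at its underside.
Mind the look-alikes: they are no part of the job. What is meant by the end_plate is not yellow, and is the larger of those in its own colour.

How it is judged:
By the outcome, as a careful person would: the job done as asked, in the order asked, and still so for the second after the job is handed in, with the robot touching nothing.
It also fails if it takes over 64 s, if anything falls off the work surface, if the arm or the gripper's body presses on something with over 40 N, if the wrist force passes 120 N, or if a joint passes its speed limit or range.

## Robot

A 6-joint arm with a two-finger parallel gripper is mounted at the origin on a cart in front of the work surface, level with it; the furniture and walls round the work are solid. World frame = base frame: x ahead of the robot, y to its left, z up, the work surface at z = 0. Lengths are in m, angles in degrees, forces in N, time in s.
With the tool pointing down it reaches from about 0.4 to 0.825 m from the base axis. Payload 7 kg.
Tool frame: the origin (TCP) lies midway between the tips of the shut fingers; the grasp point (between the pads) lies 19 mm behind it; z points along the fingers, y is the line along which they close (so a half turn about z gives the same grasp; the last joint's range is limited). The gripper opens to 88 mm and grips with 3 to 60 N. Pads are 19 mm wide; open, the fingers measure 130 mm over their backs; the gripper's body (78 mm by 193 mm) begins 47 mm behind the grasp point.
Start: joints at [80.334, 20.546, 0.682, 0, -70.136, -16.507], TCP at [0.298, 0.606, 0.196] pointing down, gripper open.
Joint ranges: [-176.03, 176.03], [-82.01, 121.73], [-58.28, 71.71], [-173.87, 95.51], [-174.79, -0.11], [-173.66, 173.66]. Speed limits (degrees/s): [136.94, 136.94, 172.46, 180, 180, 180].

## Interface

Orientations are given as [roll, pitch, yaw] about the fixed x, y, z axes, in that order (R = Rz(yaw) Ry(pitch) Rx(roll)).
In Python, from plant import r gives the robot as it stands.
- The arm moves only by the tool drive_tool, never from a script. Its argument "commands" is a list of rows, each an object of numbers: "hand": the closure, from 0 (fully open) to 1 (shut); "tx", "ty", "tz": the shift along the world's x, y, z scaled (see below); "turn": the turn about the world's z scaled (see below). A call has 1 to 10 rows; each row is the pose to reach, as a shift and turn from the pose commanded when the call began; what a row does not reach only later rows make up. The controller multiplies each number of a shift by 0.6 m and each number of a turn by 90 degrees. A row lasts 1/10 s, in which the tool goes at most 50 mm and 8.59 degrees, less where a joint would pass 70% of its speed; a pose out of reach is approached as far as the arm can. A call with a number of a shift or a turn outside -1 to 1 is refused whole. A call with a gripper value outside its range is refused whole. The fingers move at their own pace and stop on an object; "grip_force" is the grip in N (left out, the last holds). Time passes only in rows, so rows that repeat a pose let the fingers close. It gives the time, the measured TCP pose, the force, the opening and the grip force at its end, in the units of the state.
- r.get_state(): the state, without advancing time (a new reading comes with each control period).
- r.capture(name): name is "scene" or "top" or "wrist"; returns a dict with "frame" (480x640x3 uint8, red, green, blue), "fx", "fy", "cx", "cy" (pixels), "world_from_camera" (4x4, takes a point from camera to world coordinates); the wrist camera has in their place "T_tool_cam" (4x4, takes a point from camera to tool coordinates, whose origin is the TCP and whose axes are the flange's). Camera axes: x right, y down, z forward; pixel columns grow to the right and rows downward; lengths in m; the calibration is good to about 2 mm. A picture is of the moment at which its call begins: read the wrist's pose just before it. There is no depth.
- r.close_job(): hands the job in; it is judged then, once.
Trained networks look in the newest picture that a camera, given by its name, has taken for a name from the list of things; names that differ only in an ending like _2 or _b are one class to them, and where a whole thing is asked for, a point or a joint stands for the part that bears it (a point fixed in the world has none). Each returns a list of dicts, best first, with "score" (0 to 1); they miss things now and then, are a little off and sometimes report something else, mostly with a low value. They report only what shows in the picture. A call takes as long as a camera call. They do not tell look-alikes from the thing itself.
- r.trace(label, camera): "pixels" (480x640 bool, what is visible of it) and "extent" ([left, top, right, bottom] in pixels, round what is visible of it).
The state is a dict: "time_s": time; "joints": joint angles; "qd": joint speeds; "joint_torque": joint torques, N m; "tcp_pos": TCP position; "eef_rot": TCP orientation; "contact_force": force on the tool from outside, world axes, zero at the start; "moment": the same for the moment, N m; "gripper_width": finger opening in m; "gripper_force": force on a finger pad.
Only numpy, scipy, OpenCV 4.12 (cv2) and the standard library are available. Lean on these libraries where they do the work, as an engineer would, in place of code of your own. Each camera call takes 0.05 s, during which the arm holds its last target. There are 200 camera calls.

## Working session

There is one attempt and no reset: what is moved stays moved. The work goes in short steps, Python scripts to look and compute and a tool call to move; the robot and the scene stay as the last step left them, time stands still between calls to the robot, and variables do not carry over. Pictures are saved under pics/ and viewed, at most 10 in all, crops included, and the job is handed in when it is done.

Besides the shell and the picture viewer there is one more tool, called after "Request:" by a JSON object that holds its "api" and its "payload". drive_tool: Moves the arm, as the interface text tells. Its arguments: {"type":"object","properties":{"commands":{"type":"array"},"grip_force":{"type":"number"}},"required":["commands"]}

```bash
mkdir -p pics
python3 - <<'E'
from plant import r
import cv2,numpy as np,pickle
d={}
for n in ("scene","top"):
    c=r.capture(n); d[n]=c
    cv2.imwrite(f"pics/{n}0.png",c["frame"][:,:,::-1])
    print(n,c["fx"],c["fy"],c["cx"],c["cy"],np.round(c["world_from_camera"],3).tolist())
    for l in ("clamp","handle_grip","rack","jaw","end_plate","body_face","cylinder_spare","brass_padlock","tape_roll"):
        try:
            for t in r.trace(l,n)[:3]: print(l,round(t["score"],2),t["extent"],np.round(np.argwhere(t["pixels"]).mean(0)[::-1],1))
        except Exception as e: print(l,e)
pickle.dump(d,open("cams.pkl","wb"))
print(r.get_state())
E
```

```text
scene 611.601459747078 611.601459747078 316.351002503328 237.17936179541118 [[0.023, -0.83, 0.557, -0.142], [-1.0, -0.016, 0.017, -0.11], [-0.005, -0.557, -0.831, 1.245], [0.0, 0.0, 0.0, 1.0]]
clamp 0.71 [429.7, 232.7, 455.7, 256.0] [442.3 244.5]
clamp 0.6 [308.8, 177.9, 412.6, 324.4] [348.3 243.8]
handle_grip 0.97 [351.7, 236.0, 410.7, 305.2] [383.8 275.8]
rack 0.64 [309.9, 176.8, 414.1, 323.4] [348.  243.7]
jaw 0.62 [318.9, 197.3, 415.2, 308.1] [364.2 252. ]
end_plate 0.79 [437.8, 311.4, 462.9, 328.5] [449.7 320.5]
end_plate 0.67 [403.5, 206.7, 415.6, 230.5] [407.8 216.7]
end_plate 0.62 [332.3, 179.7, 344.8, 212.9] [336.  196.8]
body_face 0.68 [339.8, 177.0, 385.2, 210.8] [354.2 195.2]
cylinder_spare 0.64 [427.1, 277.7, 461.4, 296.6] [443.7 285.7]
brass_padlock 0.88 [431.9, 235.2, 455.3, 255.7] [442.4 245. ]
top 442.7743208795607 442.7743208795607 314.9117724513967 242.80698830670812 [[-0.024, -0.996, 0.083, 0.517], [-1.0, 0.025, 0.013, -0.103], [-0.015, -0.082, -0.997, 0.938], [0.0, 0.0, 0.0, 1.0]]
clamp 0.57 [300.8, 120.2, 422.0, 311.5] [346.2 203.7]
handle_grip 0.72 [312.8, 154.
[... 659 characters left out ...]
169.8 320.1]
{'time_s': 1.0, 'joints': array([ 8.03340660e+01,  2.05447006e+01,  6.82348770e-01, -1.05588027e-03,
       -7.01359475e+01, -1.65083357e+01]), 'qd': array([-0.00919925,  0.00853592,  0.04399245, -0.03243475,  0.02897289,
       -0.0031765 ]), 'joint_torque': array([-9.30477404e-05, -5.82392192e+01,  2.93304777e+01,  7.00274169e+00,
        1.25298888e-02, -3.42136453e-06]), 'tcp_pos': array([0.29772981, 0.60576639, 0.19587963]), 'eef_rot': array([-1.79998652e+02,  1.43536987e-03, -2.61746285e+01]), 'contact_force': array([-0.35509996, -0.74282061, -0.59722738]), 'moment': array([ 0.00617032,  0.0066895 , -0.02092756]), 'gripper_force': 0.0, 'gripper_width': 0.08781976029646027}
```

Run:
```python
import cv2
a=cv2.imread("pics/top0.png")[110:330,280:500]; cv2.imwrite("pics/top_c.png",cv2.resize(a,(600,600),interpolation=cv2.INTER_CUBIC))
a=cv2.imread("pics/scene0.png")[165:335,290:480]; cv2.imwrite("pics/scene_c.png",cv2.resize(a,(670,600),interpolation=cv2.INTER_CUBIC))
```

```text
(no output)
```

View pics/top_c.png

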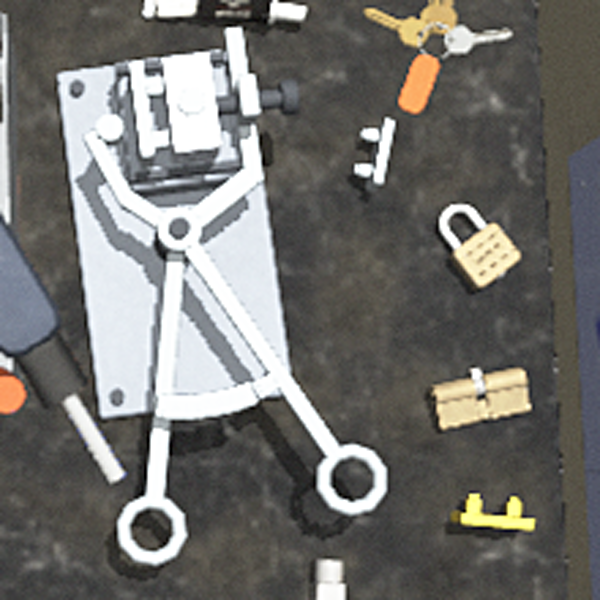

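View pics/scene_c.png

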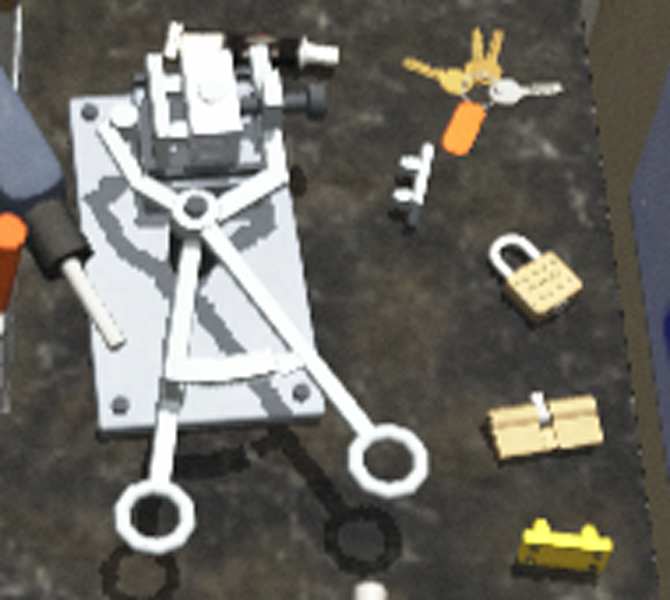

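```bash
cat > h.py <<'E'
import numpy as np,pickle
d=pickle.load(open("cams.pkl","rb"))
def ray(n,p,z):
    c=d[n];T=np.array(c["world_from_camera"])
    v=T[:3,:3]@[(p[0]-c["cx"])/c["fx"],(p[1]-c["cy"])/c["fy"],1]
    return (T[:3,3]+v*(z-T[2,3])/v[2])
def tri(p,q):
    A=[];b=[]
    for n,u in (("top",p),("scene",q)):
        c=d[n];T=np.array(c["world_from_camera"]);v=T[:3,:3]@[(u[0]-c["cx"])/c["fx"],(u[1]-c["cy"])/c["fy"],1];v/=np.linalg.norm(v)
        P=np.eye(3)-np.outer(v,v);A.append(P);b.append(P@T[:3,3])
    return np.linalg.solve(sum(A),sum(b))
E
python3 - <<'E'
from h import *
t=lambda x,y:(280+(x+.5)/600*220-.5,110+(y+.5)/600*220-.5)
s=lambda x,y:(290+(x+.5)/670*190-.5,165+(y+.5)/600*170-.5)
for n,a,b,z in (("pivot",(178,229),(195,208),.07),("mbow",(351,478),(388,460),.07),("fbow",(152,528),(155,516),.055),
  ("base_tl",(58,73),(70,99),.012),("base_bl",(101,417),(100,433),.012),("base_br",(289,393),(325,417),.012),("thing",(330,566),(370,590),.0)):
    print(n,np.round(tri(t(*a),s(*b)),4),np.round(ray("top",t(*a),z),4),np.round(ray("scene",s(*b),z),4))
P=ray("top",t(178,229),.075)[:2];M=ray("top",t(351,478),.068)[:2];F=ray("top",t(152,528),.053)[:2]
L=ray("top",t(58,73),.012)-ray("top",t(101,417),.012)
for v in (P-M,P-F,L[:2]): print(np.linalg.norm(v),np.degrees(np.arctan2(v[1],v[0])))
E
```

```text
pivot [ 0.6845 -0.1533  0.0717] [ 0.6849 -0.1541  0.07  ] [ 0.6857 -0.1528  0.07  ]
mbow [ 0.5015 -0.2726  0.0642] [ 0.5017 -0.2721  0.07  ] [ 0.4983 -0.2711  0.07  ]
fbow [ 0.4683 -0.129   0.0476] [ 0.4687 -0.1297  0.055 ] [ 0.4645 -0.128   0.055 ]
base_tl [ 0.824  -0.0657  0.0083] [ 0.8227 -0.0669  0.012 ] [ 0.8211 -0.0647  0.012 ]
base_bl [ 0.5522 -0.0931  0.0009] [ 0.5518 -0.0942  0.012 ] [ 0.546  -0.0924  0.012 ]
base_br [ 0.5673 -0.2405  0.0008] [ 0.5666 -0.2387  0.012 ] [ 0.5609 -0.2395  0.012 ]
thing [ 0.4352 -0.2631  0.0178] [ 0.4337 -0.2669  0.    ] [ 0.4435 -0.2645  0.    ]
0.21754634985398158 33.083682993975586
0.21664347524759486 -6.372403511613888
0.2723630959287601 5.747746993680235
```

View pics/scene0.png

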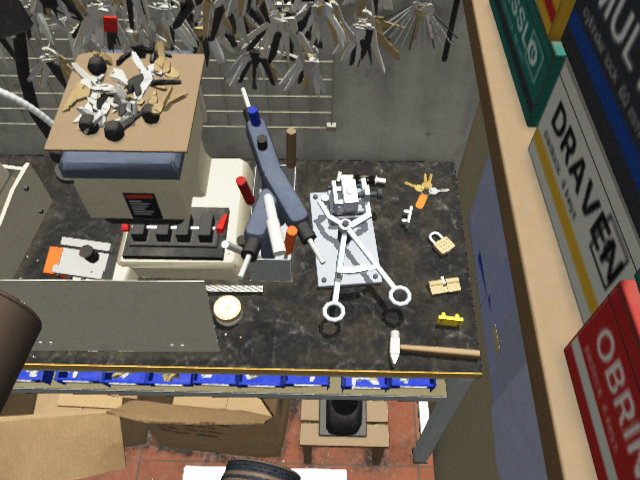

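Request:
{"api": "drive_tool", "payload": {"commands": [{"tz": 0.08},{"tz": 0.16},{"tz": 0.24},{"tx": 0.2,"ty": -0.7,"tz": 0.25,"turn": -0.67},{"tx": 0.2,"ty": -0.7,"tz": 0.25,"turn": -0.67},{"tx": 0.2,"ty": -0.7,"tz": 0.25,"turn": -0.67},{"tx": 0.2,"ty": -0.7,"tz": 0.25,"turn": -0.67},{"tx": 0.2,"ty": -0.7,"tz": 0.25,"turn": -0.67},{"tx": 0.2,"ty": -0.7,"tz": 0.25,"turn": -0.67},{"tx": 0.2,"ty": -0.7,"tz": 0.25,"turn": -0.67}]}}

```text
invalid input
```

Request:
{"api": "drive_tool", "payload": {"commands": [{"hand": 0,"tx": 0,"ty": 0,"tz": 0.08,"turn": 0},{"hand": 0,"tx": 0,"ty": 0,"tz": 0.16,"turn": 0},{"hand": 0,"tx": 0,"ty": 0,"tz": 0.24,"turn": 0},{"hand": 0,"tx": 0.2,"ty": -0.7,"tz": 0.25,"turn": -0.67},{"hand": 0,"tx": 0.2,"ty": -0.7,"tz": 0.25,"turn": -0.67},{"hand": 0,"tx": 0.2,"ty": -0.7,"tz": 0.25,"turn": -0.67},{"hand": 0,"tx": 0.2,"ty": -0.7,"tz": 0.25,"turn": -0.67},{"hand": 0,"tx": 0.2,"ty": -0.7,"tz": 0.25,"turn": -0.67},{"hand": 0,"tx": 0.2,"ty": -0.7,"tz": 0.25,"turn": -0.67},{"hand": 0,"tx": 0.2,"ty": -0.7,"tz": 0.25,"turn": -0.67}]}}

```text
time_s: 2.0
tcp_pos: [0.3939, 0.2672, 0.3451]
eef_rot: [-180.0, 0.0, -86.7]
contact_force: [0.9, 0.4, 0.4]
gripper_width: 0.0879
gripper_force: 0.0
```

Request:
{"api": "drive_tool", "payload": {"commands": [{"hand": 0.4,"tx": 0.25,"ty": -0.85,"tz": 0,"turn": -0.67},{"hand": 0.4,"tx": 0.25,"ty": -0.85,"tz": 0,"turn": -0.67},{"hand": 0.4,"tx": 0.25,"ty": -0.85,"tz": 0,"turn": -0.67},{"hand": 0.4,"tx": 0.25,"ty": -0.85,"tz": 0,"turn": -0.67},{"hand": 0.4,"tx": 0.25,"ty": -0.85,"tz": 0,"turn": -0.67},{"hand": 0.4,"tx": 0.25,"ty": -0.85,"tz": 0,"turn": -0.67},{"hand": 0.4,"tx": 0.25,"ty": -0.85,"tz": 0,"turn": -0.67},{"hand": 0.4,"tx": 0.25,"ty": -0.85,"tz": 0,"turn": -0.67},{"hand": 0.4,"tx": 0.25,"ty": -0.85,"tz": 0,"turn": -0.67},{"hand": 0.4,"tx": 0.25,"ty": -0.85,"tz": 0,"turn": -0.67}]}}

```text
time_s: 3.0
tcp_pos: [0.5351, -0.2127, 0.3449]
eef_rot: [-180.0, 0.0, -146.6]
contact_force: [0.2, 1.5, 1.0]
gripper_width: 0.0524
gripper_force: 0.0
```

Request:
{"api": "drive_tool", "payload": {"commands": [{"hand": 0.4,"tx": 0.015,"ty": -0.06,"tz": -0.1,"turn": 0},{"hand": 0.4,"tx": 0.015,"ty": -0.06,"tz": -0.2,"turn": 0},{"hand": 0.4,"tx": 0.015,"ty": -0.06,"tz": -0.28,"turn": 0},{"hand": 0.4,"tx": 0.015,"ty": -0.06,"tz": -0.28,"turn": 0}]}}

```text
time_s: 3.4
tcp_pos: [0.5415, -0.2464, 0.172]
eef_rot: [179.7, -0.2, -146.7]
contact_force: [-0.7, 0.4, -0.1]
gripper_width: 0.0523
gripper_force: 0.0
```

Run:
```python
from plant import r
import cv2,numpy as np,pickle
s=r.get_state();c=r.capture("wrist")
pickle.dump((s,c),open("w1.pkl","wb"))
print(s["tcp_pos"],s["eef_rot"],s["joints"],s["gripper_width"],c["fx"],c["cx"],c["cy"],np.round(c["T_tool_cam"],3).tolist())
cv2.imwrite("pics/w1.png",c["frame"][:,:,::-1])
```

```text
[ 0.54147732 -0.24644123  0.1720038 ] [ 179.74998957   -0.1989297  -146.73089939] [ -5.7139498   14.2302393  -11.4596831   -0.07658794 -64.62201053
 -50.98437057] 0.05232234009630278 364.8763928336742 320.9225502763976 235.95830312243078 [[0.001, -0.956, -0.294, 0.079], [1.0, 0.001, 0.001, -0.001], [-0.001, -0.294, 0.956, -0.189], [0.0, 0.0, 0.0, 1.0]]
```

View pics/w1.png

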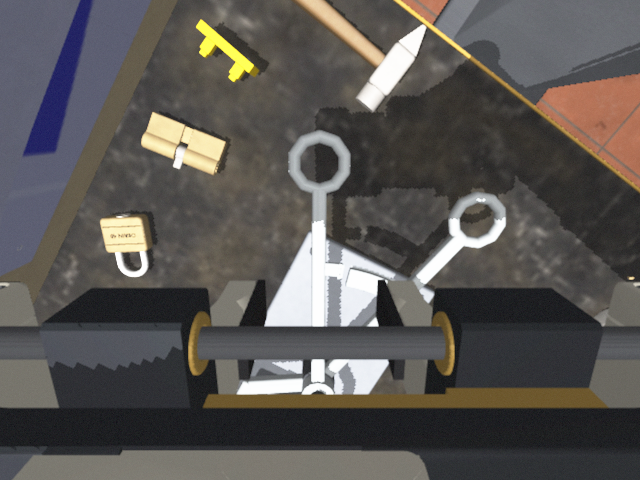

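```bash
cat >> h.py <<'E'
from scipy.spatial.transform import Rotation as R
def wray(s,c,p,z):
    T=np.eye(4);T[:3,:3]=R.from_euler("xyz",s["eef_rot"],degrees=True).as_matrix();T[:3,3]=s["tcp_pos"]
    T=T@np.array(c["T_tool_cam"]);v=T[:3,:3]@[(p[0]-c["cx"])/c["fx"],(p[1]-c["cy"])/c["fy"],1]
    return T[:3,3]+v*(z-T[2,3])/v[2]
E
python3 - <<'E'
from h import *
s,c=pickle.load(open("w1.pkl","rb"))
for p,z in (((319,162),.068),((319,230),.07),((318.5,300),.07),((318,388),.075),((476,220),.053)): print(p,np.round(wray(s,c,p,z),4))
a=wray(s,c,(319,162),.068);b=wray(s,c,(318,388),.075);v=(b-a)[:2];print(np.linalg.norm(v),np.degrees(np.arctan2(v[1],v[0])))
g=b[:2]-.165*v/np.linalg.norm(v);print(g)
E
```

```text
(319, 162) [ 0.4999 -0.2754  0.068 ]
(319, 230) [ 0.5461 -0.245   0.07  ]
(318.5, 300) [ 0.6    -0.2102  0.07  ]
(318, 388) [ 0.6743 -0.162   0.075 ]
(476, 220) [ 0.4674 -0.1327  0.053 ]
0.20802812251150601 33.007841369133295
[ 0.53594471 -0.25191807]
```

Request:
{"api": "drive_tool", "payload": {"commands": [{"hand": 0.4,"tx": 0.008,"ty": 0.002,"tz": -0.07,"turn": 0},{"hand": 0.4,"tx": 0.008,"ty": 0.002,"tz": -0.14,"turn": 0},{"hand": 0.4,"tx": 0.008,"ty": 0.002,"tz": -0.2,"turn": 0},{"hand": 0.4,"tx": 0.008,"ty": 0.002,"tz": -0.2,"turn": 0},{"hand": 0.4,"tx": 0.008,"ty": 0.002,"tz": -0.2,"turn": 0}]}}

```text
time_s: 3.95
tcp_pos: [0.5496, -0.2455, 0.058]
eef_rot: [-180.0, -0.0, -146.6]
contact_force: [0.4, -0.4, 1.0]
gripper_width: 0.0529
gripper_force: 0.0
```

Request:
{"api": "drive_tool", "payload": {"commands": [{"hand": 0.4,"tx": -0.004,"ty": 0.001,"tz": -0.01,"turn": 0},{"hand": 0.6,"tx": -0.004,"ty": 0.001,"tz": -0.01,"turn": 0},{"hand": 1,"tx": -0.004,"ty": 0.001,"tz": -0.01,"turn": 0},{"hand": 1,"tx": -0.004,"ty": 0.001,"tz": -0.01,"turn": 0},{"hand": 1,"tx": -0.004,"ty": 0.001,"tz": -0.01,"turn": 0},{"hand": 1,"tx": -0.004,"ty": 0.001,"tz": -0.01,"turn": 0}], "grip_force": 20}}

```text
time_s: 4.55
tcp_pos: [0.5465, -0.2446, 0.0509]
eef_rot: [-180.0, 0.0, -146.6]
contact_force: [0.1, 0.2, -0.4]
gripper_width: 0.0183
gripper_force: 0.0
```

Request:
{"api": "drive_tool", "payload": {"commands": [{"hand": 1,"tx": 0,"ty": 0,"tz": 0,"turn": 0},{"hand": 1,"tx": 0,"ty": 0,"tz": 0,"turn": 0},{"hand": 1,"tx": 0,"ty": 0,"tz": 0,"turn": 0}]}}

```text
time_s: 4.85
tcp_pos: [0.5463, -0.2446, 0.0506]
eef_rot: [180.0, -0.0, -146.6]
contact_force: [-0.8, 0.4, 0.0]
gripper_width: 0.0005
gripper_force: 0.0
```

Run:
```python
from plant import r
import cv2,numpy as np,pickle
s=r.get_state();c=r.capture("wrist");t=r.capture("top");S=r.capture("scene")
pickle.dump((s,c),open("w2.pkl","wb"))
print(s["tcp_pos"],s["gripper_width"],s["time_s"])
A=cv2.resize(t["frame"][110:330,280:500],(400,400),interpolation=2)
B=cv2.resize(S["frame"][165:335,290:460],(400,400),interpolation=2)
cv2.imwrite("pics/ts2.png",np.hstack([A,B])[:,:,::-1])
cv2.imwrite("pics/w2.png",c["frame"][:,:,::-1])
```

```text
[ 0.54631855 -0.24462263  0.05060336] 0.0004829781165959748 4.85
```

View pics/ts2.png

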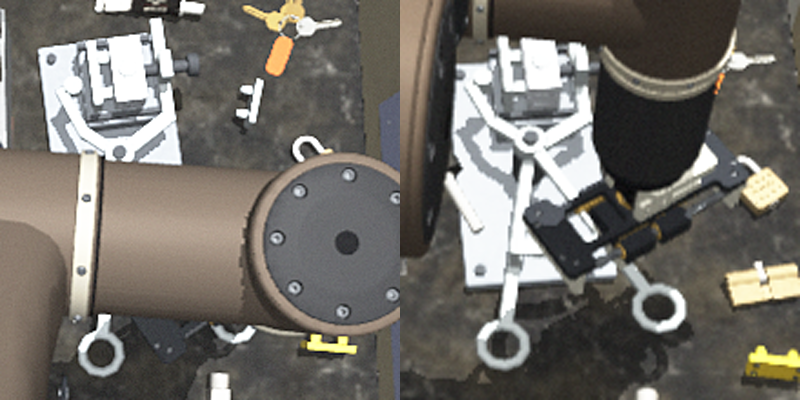

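View pics/w2.png

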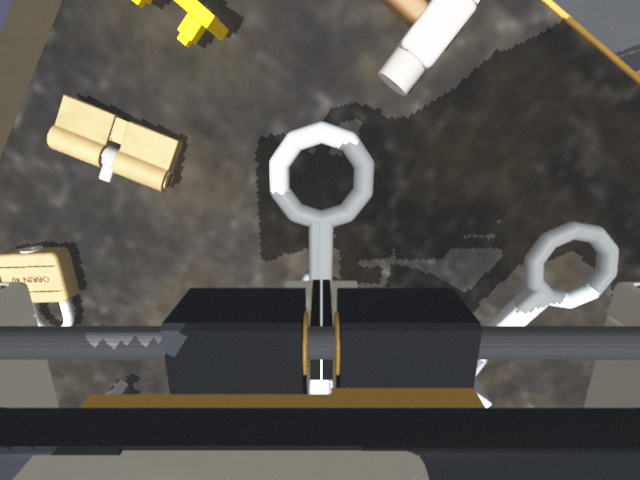

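Run:
```python
import cv2,numpy as np
a=cv2.imread("pics/w2.png")[210:410,240:400]; cv2.imwrite("pics/w2c.png",cv2.resize(a,(480,600),interpolation=2))
```

```text
(no output)
```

View pics/w2c.png

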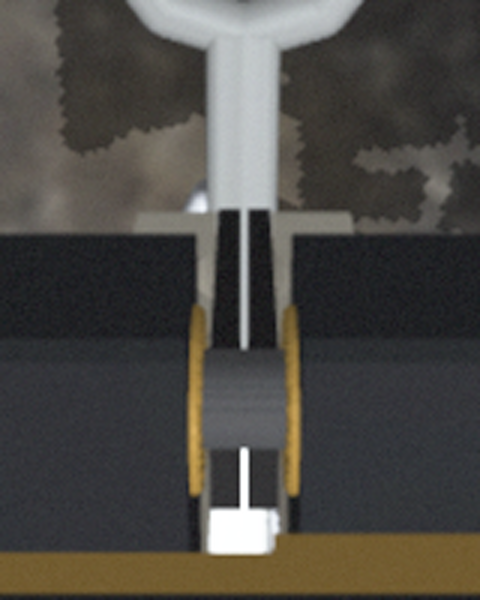

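Request:
{"api": "drive_tool", "payload": {"commands": [{"hand": 0.5,"tx": 0,"ty": 0,"tz": 0,"turn": 0},{"hand": 0.5,"tx": 0,"ty": 0,"tz": 0,"turn": 0},{"hand": 0.5,"tx": 0,"ty": 0,"tz": 0,"turn": 0},{"hand": 0.5,"tx": 0,"ty": 0,"tz": 0,"turn": 0},{"hand": 0.5,"tx": 0,"ty": 0,"tz": -0.01,"turn": 0},{"hand": 0.5,"tx": 0,"ty": 0,"tz": -0.02,"turn": 0},{"hand": 0.5,"tx": 0,"ty": 0,"tz": -0.02,"turn": 0}]}}

```text
time_s: 5.7
tcp_pos: [0.5455, -0.2444, 0.0373]
eef_rot: [179.9, -0.1, -146.6]
contact_force: [-0.0, 0.0, -0.8]
gripper_width: 0.043
gripper_force: 0.0
```

Request:
{"api": "drive_tool", "payload": {"commands": [{"hand": 1,"tx": 0,"ty": 0,"tz": 0,"turn": 0},{"hand": 1,"tx": 0,"ty": 0,"tz": 0,"turn": 0},{"hand": 1,"tx": 0,"ty": 0,"tz": 0,"turn": 0},{"hand": 1,"tx": 0,"ty": 0,"tz": 0,"turn": 0},{"hand": 1,"tx": 0,"ty": 0,"tz": 0,"turn": 0},{"hand": 1,"tx": 0,"ty": 0,"tz": 0,"turn": 0}]}}

```text
time_s: 6.3
tcp_pos: [0.5467, -0.2447, 0.039]
eef_rot: [-180.0, 0.0, -146.6]
contact_force: [-0.7, 0.3, 1.7]
gripper_width: 0.0031
gripper_force: 0.9
```

Request:
{"api": "drive_tool", "payload": {"commands": [{"hand": 1,"tx": 0,"ty": 0,"tz": 0,"turn": 0},{"hand": 1,"tx": 0,"ty": 0,"tz": 0,"turn": 0},{"hand": 1,"tx": 0,"ty": 0,"tz": 0,"turn": 0}]}}

```text
time_s: 6.6
tcp_pos: [0.5466, -0.2446, 0.0388]
eef_rot: [-180.0, 0.0, -146.6]
contact_force: [-0.1, 1.5, 1.8]
gripper_width: 0.0003
gripper_force: 0.9
```

Run:
```python
from plant import r
import cv2,numpy as np,pickle
s=r.get_state();c=r.capture("wrist")
print(s["tcp_pos"],s["gripper_width"],s["time_s"],s["contact_force"],s["moment"])
a=c["frame"][210:410,220:420,::-1]; cv2.imwrite("pics/w3c.png",cv2.resize(a,(600,600),interpolation=2))
```

```text
[ 0.54655817 -0.24462     0.0388296 ] 0.00028921090094176 6.6 [-0.09596099  1.48692647  1.82423883] [ 0.18102082 -0.17865814  0.02425847]
```

View pics/w3c.png

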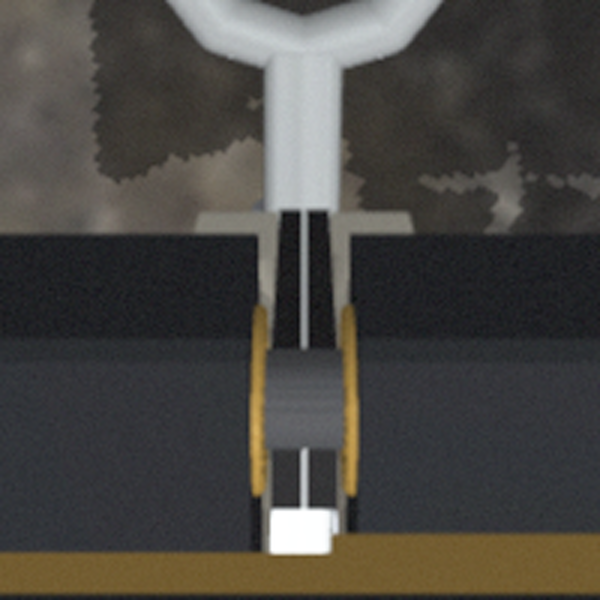

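Request:
{"api": "drive_tool", "payload": {"commands": [{"hand": 0.5,"tx": 0,"ty": 0,"tz": 0.01,"turn": 0},{"hand": 0.5,"tx": 0,"ty": 0,"tz": 0.01,"turn": 0},{"hand": 0.5,"tx": 0,"ty": 0,"tz": 0.01,"turn": 0},{"hand": 0.5,"tx": 0,"ty": 0,"tz": 0.01,"turn": 0},{"hand": 0.5,"tx": 0,"ty": 0,"tz": 0.01,"turn": 0},{"hand": 0.5,"tx": 0,"ty": 0,"tz": 0,"turn": 0},{"hand": 0.5,"tx": 0,"ty": 0,"tz": -0.01,"turn": 0},{"hand": 0.5,"tx": 0,"ty": 0,"tz": -0.02,"turn": 0},{"hand": 0.5,"tx": 0,"ty": 0,"tz": -0.03,"turn": 0},{"hand": 0.5,"tx": 0,"ty": 0,"tz": -0.033,"turn": 0}]}}

```text
time_s: 7.65
tcp_pos: [0.5457, -0.2445, 0.0177]
eef_rot: [179.9, -0.1, -146.6]
contact_force: [-0.1, -0.3, -0.0]
gripper_width: 0.0438
gripper_force: 0.0
```

Request:
{"api": "drive_tool", "payload": {"commands": [{"hand": 0.7,"tx": 0,"ty": 0,"tz": 0,"turn": 0},{"hand": 1,"tx": 0,"ty": 0,"tz": 0,"turn": 0},{"hand": 1,"tx": 0,"ty": 0,"tz": 0,"turn": 0},{"hand": 1,"tx": 0,"ty": 0,"tz": 0,"turn": 0},{"hand": 1,"tx": 0,"ty": 0,"tz": 0,"turn": 0},{"hand": 1,"tx": 0,"ty": 0,"tz": 0,"turn": 0},{"hand": 1,"tx": 0,"ty": 0,"tz": 0,"turn": 0}]}}

```text
time_s: 8.35
tcp_pos: [0.5466, -0.2448, 0.019]
eef_rot: [-180.0, 0.0, -146.6]
contact_force: [-0.2, -0.7, 0.1]
gripper_width: 0.012
gripper_force: 20.0
```

```bash
cat > arc.py <<'E'
import sys,numpy as np
# arc.py start end n : scaled rows
a,b,n=map(float,sys.argv[1:4]);Rr=.1644
u=lambda t:-Rr*np.array([np.cos(np.radians(t)),np.sin(np.radians(t))])
for t in np.linspace(a,b,int(n)+1)[1:]:
    d=(u(t)-u(a))/.6; print(round(t,1),np.round(d,4),round((t-a)/90,4))
E
python3 arc.py 33.3 25.3 4; python3 arc.py 25.3 17.3 4;python3 arc.py 25.3 21.3 4
```

```text
31.3 [-0.0051  0.0081] -0.0222
29.3 [-0.0099  0.0163] -0.0444
27.3 [-0.0145  0.0248] -0.0667
25.3 [-0.0187  0.0333] -0.0889
23.3 [-0.0039  0.0087] -0.0222
21.3 [-0.0076  0.0176] -0.0444
19.3 [-0.0109  0.0265] -0.0667
17.3 [-0.0139  0.0356] -0.0889
24.3 [-0.002   0.0043] -0.0111
23.3 [-0.0039  0.0087] -0.0222
22.3 [-0.0058  0.0131] -0.0333
21.3 [-0.0076  0.0176] -0.0444
```

Request:
{"api": "drive_tool", "payload": {"commands": [{"hand": 1,"tx": -0.005,"ty": 0.008,"tz": 0,"turn": -0.022},{"hand": 1,"tx": -0.01,"ty": 0.016,"tz": 0,"turn": -0.044},{"hand": 1,"tx": -0.0145,"ty": 0.025,"tz": 0,"turn": -0.067},{"hand": 1,"tx": -0.0187,"ty": 0.0333,"tz": 0,"turn": -0.089},{"hand": 1,"tx": -0.0187,"ty": 0.0333,"tz": 0,"turn": -0.089},{"hand": 1,"tx": -0.0187,"ty": 0.0333,"tz": 0,"turn": -0.089}], "grip_force": 30}}

```text
time_s: 8.95
tcp_pos: [0.5356, -0.2248, 0.0191]
eef_rot: [-180.0, 0.0, -154.6]
contact_force: [1.4, -1.2, 0.7]
gripper_width: 0.0115
gripper_force: 30.0
```

Request:
{"api": "drive_tool", "payload": {"commands": [{"hand": 1,"tx": -0.002,"ty": 0.0043,"tz": 0,"turn": -0.011},{"hand": 1,"tx": -0.0039,"ty": 0.0087,"tz": 0,"turn": -0.022},{"hand": 1,"tx": -0.0039,"ty": 0.0087,"tz": 0,"turn": -0.022},{"hand": 1,"tx": -0.0039,"ty": 0.0087,"tz": 0,"turn": -0.022}]}}

```text
time_s: 9.35
tcp_pos: [0.5332, -0.2192, 0.019]
eef_rot: [-180.0, 0.0, -156.6]
contact_force: [2.0, -1.1, 0.8]
gripper_width: 0.0114
gripper_force: 30.0
```

Request:
{"api": "drive_tool", "payload": {"commands": [{"hand": 1,"tx": -0.0018,"ty": 0.0044,"tz": 0,"turn": -0.011},{"hand": 1,"tx": -0.0037,"ty": 0.0089,"tz": 0,"turn": -0.022},{"hand": 1,"tx": -0.0037,"ty": 0.0089,"tz": 0,"turn": -0.022},{"hand": 1,"tx": -0.0037,"ty": 0.0089,"tz": 0,"turn": -0.022}]}}

```text
time_s: 9.75
tcp_pos: [0.5309, -0.2138, 0.019]
eef_rot: [-180.0, 0.0, -158.6]
contact_force: [4.2, 0.5, -0.6]
gripper_width: 0.0113
gripper_force: 30.0
```

Request:
{"api": "drive_tool", "payload": {"commands": [{"hand": 1,"tx": -0.0017,"ty": 0.0044,"tz": 0,"turn": -0.011},{"hand": 1,"tx": -0.0017,"ty": 0.0044,"tz": 0,"turn": -0.011},{"hand": 1,"tx": -0.0017,"ty": 0.0044,"tz": 0,"turn": -0.011}]}}

```text
time_s: 10.05
tcp_pos: [0.5301, -0.2115, 0.019]
eef_rot: [-180.0, 0.0, -159.6]
contact_force: [4.3, -1.8, -1.7]
gripper_width: 0.0116
gripper_force: 30.0
```

Request:
{"api": "drive_tool", "payload": {"commands": [{"hand": 1,"tx": -0.0016,"ty": 0.0045,"tz": 0,"turn": -0.011},{"hand": 1,"tx": -0.0016,"ty": 0.0045,"tz": 0,"turn": -0.011},{"hand": 1,"tx": -0.0016,"ty": 0.0045,"tz": 0,"turn": -0.011}]}}

```text
time_s: 10.35
tcp_pos: [0.5292, -0.2089, 0.019]
eef_rot: [-180.0, 0.1, -160.6]
contact_force: [5.4, -3.6, -1.6]
gripper_width: 0.0116
gripper_force: 30.0
```

Request:
{"api": "drive_tool", "payload": {"commands": [{"hand": 1,"tx": -0.0005,"ty": 0.0045,"tz": 0,"turn": -0.011},{"hand": 1,"tx": -0.0005,"ty": 0.0045,"tz": 0,"turn": -0.011},{"hand": 1,"tx": -0.0005,"ty": 0.0045,"tz": 0,"turn": -0.011}]}}

```text
time_s: 10.65
tcp_pos: [0.5283, -0.2061, 0.0189]
eef_rot: [-180.0, 0.0, -161.6]
contact_force: [3.0, -3.1, -0.5]
gripper_width: 0.0113
gripper_force: 30.0
```

Request:
{"api": "drive_tool", "payload": {"commands": [{"hand": 1,"tx": -0.0005,"ty": 0.0045,"tz": 0,"turn": -0.011},{"hand": 1,"tx": -0.0005,"ty": 0.0045,"tz": 0,"turn": -0.011},{"hand": 1,"tx": -0.0005,"ty": 0.0045,"tz": 0,"turn": -0.011}]}}

```text
time_s: 10.95
tcp_pos: [0.5275, -0.2035, 0.0188]
eef_rot: [180.0, -0.0, -162.5]
contact_force: [2.1, -3.9, 0.5]
gripper_width: 0.0115
gripper_force: 30.0
```

Request:
{"api": "drive_tool", "payload": {"commands": [{"hand": 1,"tx": -0.001,"ty": 0.0045,"tz": 0,"turn": -0.011},{"hand": 1,"tx": -0.001,"ty": 0.0045,"tz": 0,"turn": -0.011},{"hand": 1,"tx": -0.001,"ty": 0.0045,"tz": 0,"turn": -0.011}]}}

```text
time_s: 11.25
tcp_pos: [0.5267, -0.2007, 0.0187]
eef_rot: [180.0, -0.1, -163.5]
contact_force: [0.3, -5.0, 1.1]
gripper_width: 0.0114
gripper_force: 30.0
```

Request:
{"api": "drive_tool", "payload": {"commands": [{"hand": 1,"tx": -0.001,"ty": 0.0046,"tz": 0,"turn": -0.011},{"hand": 1,"tx": -0.001,"ty": 0.0046,"tz": 0,"turn": -0.011},{"hand": 1,"tx": -0.001,"ty": 0.0046,"tz": 0,"turn": -0.011}]}}

```text
time_s: 11.55
tcp_pos: [0.526, -0.1982, 0.0187]
eef_rot: [180.0, -0.1, -164.5]
contact_force: [-0.2, -6.9, 0.8]
gripper_width: 0.0115
gripper_force: 30.0
```

Request:
{"api": "drive_tool", "payload": {"commands": [{"hand": 1,"tx": -0.001,"ty": 0.0046,"tz": 0,"turn": -0.011},{"hand": 1,"tx": -0.001,"ty": 0.0046,"tz": 0,"turn": -0.011},{"hand": 1,"tx": -0.001,"ty": 0.0046,"tz": 0,"turn": -0.011}]}}

```text
time_s: 11.85
tcp_pos: [0.5254, -0.1957, 0.0188]
eef_rot: [-180.0, -0.1, -165.5]
contact_force: [-0.8, -7.5, 1.8]
gripper_width: 0.0121
gripper_force: 30.0
```

Run:
```python
from plant import r
import cv2,numpy as np
t=r.capture("top")["frame"];S=r.capture("scene")["frame"];o=cv2.imread("pics/top0.png")[:,:,::-1];os=cv2.imread("pics/scene0.png")[:,:,::-1]
f=lambda a:cv2.resize(a[120:200,300:400],(400,320),interpolation=2)
g=lambda a:cv2.resize(a[170:250,305:405],(400,320),interpolation=2)
im=np.vstack([np.hstack([f(o),f(t)]),np.hstack([g(os),g(S)])])
cv2.imwrite("pics/cmp.png",cv2.resize(im,(740,592))[:,:,::-1])
```

View pics/cmp.png

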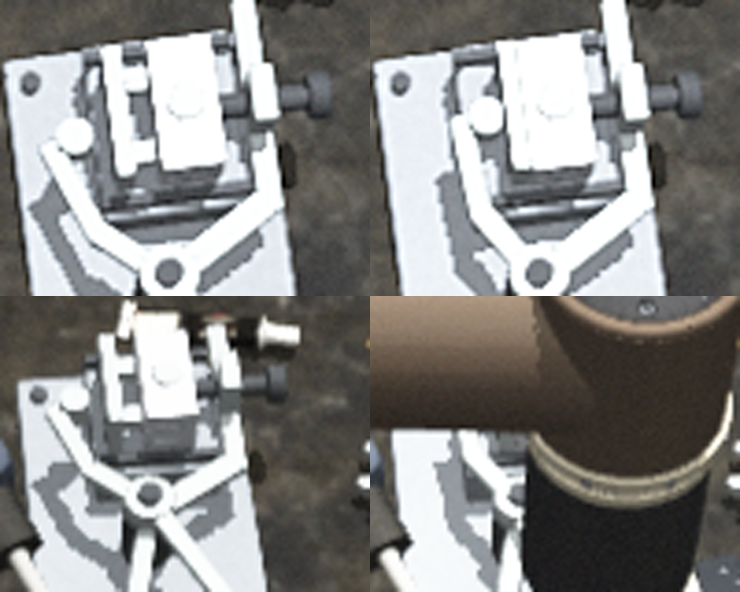

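Request:
{"api": "drive_tool", "payload": {"commands": [{"hand": 1,"tx": -0.001,"ty": 0.0046,"tz": 0,"turn": -0.011},{"hand": 1,"tx": -0.001,"ty": 0.0046,"tz": 0,"turn": -0.011},{"hand": 1,"tx": -0.001,"ty": 0.0046,"tz": 0,"turn": -0.011}]}}

```text
time_s: 12.25
tcp_pos: [0.5248, -0.1932, 0.0188]
eef_rot: [-180.0, -0.1, -166.5]
contact_force: [-0.2, -9.4, 0.5]
gripper_width: 0.0116
gripper_force: 30.0
```

Request:
{"api": "drive_tool", "payload": {"commands": [{"hand": 1,"tx": -0.001,"ty": 0.0046,"tz": 0,"turn": -0.011},{"hand": 1,"tx": -0.001,"ty": 0.0046,"tz": 0,"turn": -0.011},{"hand": 1,"tx": -0.001,"ty": 0.0046,"tz": 0,"turn": -0.011}]}}

```text
time_s: 12.55
tcp_pos: [0.5242, -0.1906, 0.0188]
eef_rot: [-180.0, -0.1, -167.5]
contact_force: [-1.2, -9.9, 1.1]
gripper_width: 0.0116
gripper_force: 30.0
```

Request:
{"api": "drive_tool", "payload": {"commands": [{"hand": 1,"tx": -0.001,"ty": 0.0046,"tz": 0,"turn": -0.011},{"hand": 1,"tx": -0.001,"ty": 0.0046,"tz": 0,"turn": -0.011},{"hand": 1,"tx": -0.001,"ty": 0.0046,"tz": 0,"turn": -0.011}]}}

```text
time_s: 12.85
tcp_pos: [0.5238, -0.1882, 0.019]
eef_rot: [-179.9, -0.1, -168.5]
contact_force: [0.4, -13.2, 0.3]
gripper_width: 0.0116
gripper_force: 30.0
```

Request:
{"api": "drive_tool", "payload": {"commands": [{"hand": 1,"tx": -0.001,"ty": 0.0046,"tz": 0,"turn": -0.011},{"hand": 1,"tx": -0.001,"ty": 0.0046,"tz": 0,"turn": -0.011},{"hand": 1,"tx": -0.001,"ty": 0.0046,"tz": 0,"turn": -0.011}]}}

```text
time_s: 13.15
tcp_pos: [0.5233, -0.1858, 0.019]
eef_rot: [-179.9, -0.1, -169.5]
contact_force: [0.7, -14.0, 0.4]
gripper_width: 0.0115
gripper_force: 30.0
```

Request:
{"api": "drive_tool", "payload": {"commands": [{"hand": 0.85,"tx": 0,"ty": 0,"tz": 0,"turn": 0},{"hand": 0.7,"tx": 0,"ty": 0,"tz": 0,"turn": 0},{"hand": 0.68,"tx": 0,"ty": 0,"tz": 0,"turn": 0},{"hand": 0.68,"tx": 0.001,"ty": -0.004,"tz": 0,"turn": 0},{"hand": 0.68,"tx": 0.001,"ty": -0.004,"tz": 0,"turn": 0.02},{"hand": 0.68,"tx": 0.001,"ty": -0.004,"tz": 0.03,"turn": 0.02},{"hand": 0.68,"tx": 0.001,"ty": -0.004,"tz": 0.06,"turn": 0.02},{"hand": 0.68,"tx": 0.001,"ty": -0.004,"tz": 0.09,"turn": 0.02},{"hand": 0.68,"tx": 0.001,"ty": -0.004,"tz": 0.09,"turn": 0.02}]}}

```text
time_s: 14.05
tcp_pos: [0.5256, -0.1861, 0.0749]
eef_rot: [-180.0, 0.2, -167.6]
contact_force: [0.6, 0.0, -0.8]
gripper_width: 0.0282
gripper_force: 0.0
```

Run:
```python
from plant import r
import cv2,numpy as np,pickle
s=r.get_state();c=r.capture("wrist");t=r.capture("top")
pickle.dump((s,c),open("w4.pkl","wb"))
print(s["tcp_pos"],s["eef_rot"],s["gripper_width"],s["time_s"],s["contact_force"])
w=cv2.resize(c["frame"],(500,375)); B=cv2.resize(t["frame"][120:320,300:420],(300,500),interpolation=2)[:500]
im=np.zeros((500,800,3),np.uint8);im[:375,:500]=w;im[:,500:]=B
cv2.imwrite("pics/rel.png",im[:,:,::-1])
```

```text
[ 0.52560323 -0.18605141  0.07490428] [-1.79981467e+02  1.75383821e-01 -1.67646272e+02] 0.028228615110491406 14.05 [ 0.56073198  0.00400509 -0.78735274]
```

View pics/rel.png

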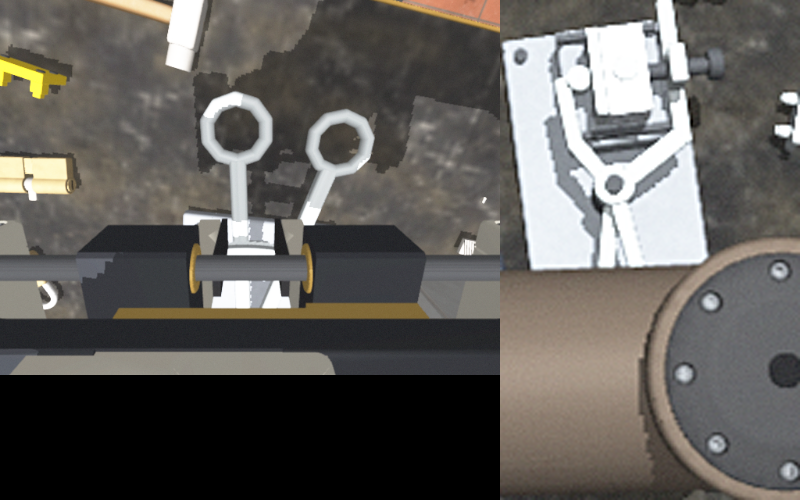

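Run:
```python
from h import *
s,c=pickle.load(open("w4.pkl","rb"))
import cv2
g=cv2.cvtColor(c["frame"],cv2.COLOR_RGB2GRAY)
# stem edges on rows
for y in (215,230,245,260): 
    row=g[y,280:335].astype(int);print(y,[280+i for i in np.where(np.abs(np.diff(row))>25)[0]])
P=np.array([.684,-.1545])
for p,z in (((302,164),.068),((307,255),.068)):
    w=wray(s,c,p,z);v=P-w[:2];print(p,np.round(w,4),np.linalg.norm(v),np.degrees(np.arctan2(v[1],v[0])))
    w=wray(s,c,p,.068-.031);v=P-w[:2];print("  z-31mm",np.round(w,4),np.linalg.norm(v),np.degrees(np.arctan2(v[1],v[0])))
```

```text
215 [np.int64(293), np.int64(294), np.int64(314), np.int64(315)]
230 [np.int64(293), np.int64(294), np.int64(314), np.int64(315)]
245 [np.int64(294), np.int64(295), np.int64(314), np.int64(315), np.int64(316)]
260 [np.int64(295), np.int64(296), np.int64(315), np.int64(316)]
(302, 164) [ 0.4704 -0.2085  0.068 ] 0.2202932900060212 14.19931460577494
  z-31mm [ 0.474  -0.2094  0.037 ] 0.2170483001749941 14.640267074804354
(307, 255) [ 0.52   -0.1955  0.068 ] 0.16906040168580563 14.03297329186461
  z-31mm [ 0.5314 -0.1942  0.037 ] 0.1576878205273714 14.599640408366637
```

Request:
{"api": "drive_tool", "payload": {"commands": [{"hand": 0.55,"tx": 0,"ty": 0,"tz": 0,"turn": 0},{"hand": 0.55,"tx": 0,"ty": 0,"tz": 0,"turn": 0},{"hand": 0.55,"tx": 0,"ty": 0,"tz": 0,"turn": 0},{"hand": 0.55,"tx": 0,"ty": 0,"tz": 0,"turn": 0},{"hand": 0.55,"tx": 0,"ty": 0,"tz": 0,"turn": 0},{"hand": 0.55,"tx": 0,"ty": 0,"tz": 0,"turn": 0},{"hand": 0.55,"tx": 0,"ty": 0,"tz": 0,"turn": 0},{"hand": 0.55,"tx": 0,"ty": 0,"tz": 0,"turn": 0},{"hand": 0.55,"tx": 0,"ty": 0,"tz": 0,"turn": 0},{"hand": 0.55,"tx": 0,"ty": 0,"tz": 0,"turn": 0}]}}

```text
time_s: 15.15
tcp_pos: [0.5244, -0.1865, 0.0729]
eef_rot: [180.0, 0.0, -167.7]
contact_force: [0.3, -0.4, 0.5]
gripper_width: 0.0396
gripper_force: 0.0
```

Request:
{"api": "drive_tool", "payload": {"commands": [{"hand": 0.55,"tx": 0,"ty": 0,"tz": 0,"turn": 0},{"hand": 0.55,"tx": 0,"ty": 0,"tz": 0,"turn": 0},{"hand": 0.55,"tx": 0,"ty": 0,"tz": 0,"turn": 0},{"hand": 0.55,"tx": 0,"ty": 0,"tz": 0,"turn": 0},{"hand": 0.55,"tx": 0,"ty": 0,"tz": 0,"turn": 0},{"hand": 0.55,"tx": 0,"ty": 0,"tz": 0,"turn": 0},{"hand": 0.55,"tx": 0,"ty": 0,"tz": 0,"turn": 0},{"hand": 0.55,"tx": 0,"ty": 0,"tz": 0,"turn": 0},{"hand": 0.55,"tx": 0,"ty": 0,"tz": 0,"turn": 0},{"hand": 0.55,"tx": 0,"ty": 0,"tz": 0,"turn": 0}]}}

```text
time_s: 16.15
tcp_pos: [0.5244, -0.1865, 0.0729]
eef_rot: [180.0, -0.0, -167.7]
contact_force: [1.3, -0.3, -0.5]
gripper_width: 0.0396
gripper_force: 0.0
```

Run:
```python
from plant import r
import pickle
from h import *
import cv2
s=r.get_state();c=r.capture("wrist");pickle.dump((s,c),open("w5.pkl","wb"))
print(s["time_s"],s["tcp_pos"],s["eef_rot"],s["gripper_width"])
_,c0=pickle.load(open("w4.pkl","rb"))
print(cv2.phaseCorrelate(np.float32(c0["frame"][110:260,255:345].mean(2)),np.float32(c["frame"][110:260,255:345].mean(2))))
```

```text
16.15 [ 0.52438424 -0.18646074  0.07286348] [ 1.79999559e+02 -1.70129010e-03 -1.67690502e+02] 0.039572050826922146
((-0.1658021644664487, 3.0921328492024287), 0.7712331882052952)
```

Request:
{"api": "drive_tool", "payload": {"commands": [{"hand": 0.55,"tx": 0,"ty": -0.014,"tz": 0,"turn": 0.021},{"hand": 0.55,"tx": 0,"ty": -0.014,"tz": -0.03,"turn": 0.021},{"hand": 0.55,"tx": 0,"ty": -0.014,"tz": -0.06,"turn": 0.021},{"hand": 0.55,"tx": 0,"ty": -0.014,"tz": -0.09,"turn": 0.021},{"hand": 0.55,"tx": 0,"ty": -0.014,"tz": -0.09,"turn": 0.021},{"hand": 1,"tx": 0,"ty": -0.014,"tz": -0.09,"turn": 0.021},{"hand": 1,"tx": 0,"ty": -0.014,"tz": -0.09,"turn": 0.021},{"hand": 1,"tx": 0,"ty": -0.014,"tz": -0.09,"turn": 0.021},{"hand": 1,"tx": 0,"ty": -0.014,"tz": -0.09,"turn": 0.021},{"hand": 1,"tx": 0,"ty": -0.014,"tz": -0.09,"turn": 0.021}]}}

```text
time_s: 17.2
tcp_pos: [0.5245, -0.1933, 0.0194]
eef_rot: [179.9, 0.1, -165.9]
contact_force: [-1.8, 11.1, 4.4]
gripper_width: 0.0115
gripper_force: 30.0
```

Request:
{"api": "drive_tool", "payload": {"commands": [{"hand": 1,"tx": 0,"ty": 0,"tz": 0,"turn": 0},{"hand": 1,"tx": 0,"ty": 0,"tz": 0,"turn": 0}]}}

```text
time_s: 17.4
tcp_pos: [0.5244, -0.1933, 0.0194]
eef_rot: [179.9, 0.1, -165.8]
contact_force: [-0.6, 10.6, 4.6]
gripper_width: 0.0118
gripper_force: 30.0
```

Request:
{"api": "drive_tool", "payload": {"commands": [{"hand": 1,"tx": -0.001,"ty": 0.006,"tz": 0,"turn": -0.011},{"hand": 1,"tx": -0.001,"ty": 0.006,"tz": 0,"turn": -0.011},{"hand": 1,"tx": -0.001,"ty": 0.006,"tz": 0,"turn": -0.011}]}}

```text
time_s: 17.7
tcp_pos: [0.5241, -0.1916, 0.0194]
eef_rot: [-180.0, 0.0, -166.8]
contact_force: [-0.2, -1.4, 4.3]
gripper_width: 0.0118
gripper_force: 30.0
```

Request:
{"api": "drive_tool", "payload": {"commands": [{"hand": 1,"tx": -0.001,"ty": 0.006,"tz": 0,"turn": -0.015},{"hand": 1,"tx": -0.001,"ty": 0.006,"tz": 0,"turn": -0.015},{"hand": 1,"tx": -0.001,"ty": 0.006,"tz": 0,"turn": -0.015}]}}

```text
time_s: 18.0
tcp_pos: [0.5237, -0.1894, 0.0194]
eef_rot: [-179.9, 0.0, -168.1]
contact_force: [-0.1, -11.4, 1.5]
gripper_width: 0.0116
gripper_force: 30.0
```

Request:
{"api": "drive_tool", "payload": {"commands": [{"hand": 1,"tx": -0.001,"ty": 0.005,"tz": 0,"turn": -0.012},{"hand": 1,"tx": -0.002,"ty": 0.0105,"tz": 0,"turn": -0.025},{"hand": 1,"tx": -0.002,"ty": 0.0105,"tz": 0,"turn": -0.025},{"hand": 1,"tx": -0.002,"ty": 0.0105,"tz": 0,"turn": -0.025}]}}

```text
time_s: 18.4
tcp_pos: [0.5226, -0.1838, 0.0196]
eef_rot: [-179.8, 0.0, -170.3]
contact_force: [-0.1, -15.1, 1.2]
gripper_width: 0.0117
gripper_force: 30.0
```

Request:
{"api": "drive_tool", "payload": {"commands": [{"hand": 1,"tx": 0,"ty": 0.002,"tz": 0,"turn": -0.003},{"hand": 1,"tx": 0,"ty": 0.002,"tz": 0,"turn": -0.003}]}}

```text
time_s: 18.6
tcp_pos: [0.5224, -0.1828, 0.0195]
eef_rot: [-179.8, 0.0, -170.6]
contact_force: [1.2, -16.9, 1.2]
gripper_width: 0.012
gripper_force: 30.0
```

Request:
{"api": "drive_tool", "payload": {"commands": [{"hand": 0.62,"tx": 0,"ty": 0,"tz": 0,"turn": 0},{"hand": 0.62,"tx": 0,"ty": 0,"tz": 0,"turn": 0},{"hand": 0.62,"tx": 0.001,"ty": -0.005,"tz": 0,"turn": 0.01},{"hand": 0.62,"tx": 0.001,"ty": -0.005,"tz": 0,"turn": 0.01},{"hand": 0.62,"tx": 0.001,"ty": -0.005,"tz": 0.03,"turn": 0.01},{"hand": 0.62,"tx": 0.001,"ty": -0.005,"tz": 0.06,"turn": 0.01},{"hand": 0.62,"tx": 0.001,"ty": -0.005,"tz": 0.09,"turn": 0.01},{"hand": 0.62,"tx": 0.001,"ty": -0.005,"tz": 0.09,"turn": 0.01}]}}

```text
time_s: 19.4
tcp_pos: [0.5244, -0.1831, 0.0752]
eef_rot: [-179.9, 0.2, -169.7]
contact_force: [0.3, 0.1, -0.5]
gripper_width: 0.0333
gripper_force: 0.0
```

Run:
```python
from plant import r
import pickle
from h import *
s=r.get_state();c=r.capture("wrist");pickle.dump((s,c),open("w6.pkl","wb"))
print(s["time_s"],s["tcp_pos"],s["eef_rot"],s["gripper_width"])
import cv2
for q in (5,6):
    s,c=pickle.load(open(f"w{q}.pkl","rb"));g=cv2.cvtColor(c["frame"],cv2.COLOR_RGB2GRAY)
    print([round(x,1) for x in s["eef_rot"]])
    for y in (220,235,250,265):
        row=g[y,270:350].astype(int);e=[270+int(i) for i in np.where(np.abs(np.diff(row))>25)[0]];print(y,e)
        if e:
            w=wray(s,c,((e[0]+e[-1])/2+.5,y),.068);print(np.round(w[:2],4))
```

```text
19.4 [ 0.52437156 -0.18309477  0.07518896] [-179.94395317    0.22630336 -169.70952454] 0.033286607223707174
[np.float64(180.0), np.float64(-0.0), np.float64(-167.7)]
220 [293, 314, 315]
[ 0.4983 -0.2015]
235 [294, 314, 315]
[ 0.5067 -0.1995]
250 [294, 295, 315, 316]
[ 0.5153 -0.1974]
265 [295, 296, 315, 316]
[ 0.524  -0.1953]
[np.float64(-179.9), np.float64(0.2), np.float64(-169.7)]
220 [293, 294, 314, 315]
[ 0.4984 -0.1972]
235 [294, 295, 315, 316]
[ 0.5069 -0.1951]
250 [295, 296, 316, 317]
[ 0.5156 -0.1931]
265 [296, 297, 316, 317]
[ 0.5246 -0.1913]
```

Request:
{"api": "drive_tool", "payload": {"commands": [{"hand": 0.6,"tx": 0,"ty": 0,"tz": 0,"turn": 0},{"hand": 0.6,"tx": 0,"ty": 0,"tz": 0,"turn": 0},{"hand": 0.6,"tx": 0,"ty": 0,"tz": 0,"turn": 0},{"hand": 0.6,"tx": 0,"ty": 0,"tz": 0,"turn": 0},{"hand": 0.6,"tx": 0,"ty": 0,"tz": 0,"turn": 0},{"hand": 0.6,"tx": 0,"ty": 0,"tz": 0,"turn": 0},{"hand": 0.6,"tx": 0,"ty": 0,"tz": 0,"turn": 0},{"hand": 0.6,"tx": 0,"ty": 0,"tz": 0,"turn": 0},{"hand": 0.6,"tx": 0,"ty": 0,"tz": 0,"turn": 0},{"hand": 0.6,"tx": 0,"ty": 0,"tz": 0,"turn": 0}]}}

```text
time_s: 20.45
tcp_pos: [0.5226, -0.1832, 0.0729]
eef_rot: [-180.0, 0.0, -169.8]
contact_force: [0.1, -0.0, -0.8]
gripper_width: 0.0352
gripper_force: 0.0
```

Request:
{"api": "drive_tool", "payload": {"commands": [{"hand": 0.6,"tx": 0,"ty": 0,"tz": 0,"turn": 0},{"hand": 0.6,"tx": 0,"ty": 0,"tz": 0,"turn": 0},{"hand": 0.6,"tx": 0,"ty": 0,"tz": 0,"turn": 0},{"hand": 0.6,"tx": 0,"ty": 0,"tz": 0,"turn": 0},{"hand": 0.6,"tx": 0,"ty": 0,"tz": 0,"turn": 0},{"hand": 0.6,"tx": 0,"ty": 0,"tz": 0,"turn": 0},{"hand": 0.6,"tx": 0,"ty": 0,"tz": 0,"turn": 0},{"hand": 0.6,"tx": 0,"ty": 0,"tz": 0,"turn": 0},{"hand": 0.6,"tx": 0,"ty": 0,"tz": 0,"turn": 0},{"hand": 0.6,"tx": 0,"ty": 0,"tz": 0,"turn": 0}]}}

```text
time_s: 21.45
tcp_pos: [0.5226, -0.1832, 0.0729]
eef_rot: [-180.0, 0.0, -169.8]
contact_force: [-0.3, -0.5, -0.6]
gripper_width: 0.0351
gripper_force: 0.0
```

Run:
```python
from plant import r
import pickle
from h import *
s=r.get_state();c=r.capture("wrist")
print(s["time_s"],s["tcp_pos"],s["eef_rot"],s["gripper_width"])
import cv2
g=cv2.cvtColor(c["frame"],cv2.COLOR_RGB2GRAY)
for y in (220,265):
        row=g[y,270:350].astype(int);e=[270+int(i) for i in np.where(np.abs(np.diff(row))>25)[0]];print(y,e)
        if e:
            w=wray(s,c,((e[0]+e[-1])/2+.5,y),.068);print(np.round(w[:2],4))
```

```text
21.45 [ 0.52261327 -0.1831853   0.07287889] [-1.79999843e+02  5.79628167e-04 -1.69763741e+02] 0.03506160634799815
220 [293, 313, 314, 315]
[ 0.496  -0.1972]
265 [295, 296, 315, 316]
[ 0.522 -0.192]
```

Request:
{"api": "drive_tool", "payload": {"commands": [{"hand": 0.6,"tx": 0.002,"ty": -0.007,"tz": 0,"turn": 0.011},{"hand": 0.6,"tx": 0.002,"ty": -0.007,"tz": -0.03,"turn": 0.011},{"hand": 0.6,"tx": 0.002,"ty": -0.007,"tz": -0.06,"turn": 0.011},{"hand": 0.6,"tx": 0.002,"ty": -0.007,"tz": -0.09,"turn": 0.011},{"hand": 0.6,"tx": 0.002,"ty": -0.007,"tz": -0.09,"turn": 0.011},{"hand": 1,"tx": 0.002,"ty": -0.007,"tz": -0.09,"turn": 0.011},{"hand": 1,"tx": 0.002,"ty": -0.007,"tz": -0.09,"turn": 0.011},{"hand": 1,"tx": 0.002,"ty": -0.007,"tz": -0.09,"turn": 0.011},{"hand": 1,"tx": 0.002,"ty": -0.007,"tz": -0.09,"turn": 0.011},{"hand": 1,"tx": 0.002,"ty": -0.007,"tz": -0.09,"turn": 0.011}], "grip_force": 45}}

```text
time_s: 22.5
tcp_pos: [0.5243, -0.1868, 0.0196]
eef_rot: [180.0, 0.1, -168.8]
contact_force: [-0.5, 4.5, 2.6]
gripper_width: 0.0118
gripper_force: 45.0
```

Request:
{"api": "drive_tool", "payload": {"commands": [{"hand": 1,"tx": 0,"ty": 0,"tz": 0,"turn": 0}]}}

```text
time_s: 22.6
tcp_pos: [0.5243, -0.1869, 0.0195]
eef_rot: [180.0, 0.1, -168.8]
contact_force: [-0.3, 5.0, 3.9]
gripper_width: 0.0116
gripper_force: 45.0
```

Request:
{"api": "drive_tool", "payload": {"commands": [{"hand": 1,"tx": 0,"ty": 0.004,"tz": 0,"turn": 0},{"hand": 1,"tx": 0,"ty": 0.004,"tz": -0.005,"turn": 0},{"hand": 1,"tx": 0,"ty": 0.004,"tz": -0.01,"turn": 0},{"hand": 1,"tx": 0,"ty": 0.004,"tz": -0.015,"turn": 0},{"hand": 1,"tx": 0,"ty": 0.004,"tz": -0.015,"turn": 0}]}}

```text
time_s: 23.1
tcp_pos: [0.5245, -0.1875, 0.011]
eef_rot: [-179.8, 0.0, -168.7]
contact_force: [-2.0, -13.2, 8.5]
gripper_width: 0.0118
gripper_force: 45.0
```

```bash
python3 arc.py 11.7 23.7 8; python3 arc.py 23.7 35.7 8
```

```text
13.2 [ 0.0015 -0.007 ] 0.0167
14.7 [ 0.0033 -0.014 ] 0.0333
16.2 [ 0.0052 -0.0209] 0.05
17.7 [ 0.0073 -0.0277] 0.0667
19.2 [ 0.0095 -0.0345] 0.0833
20.7 [ 0.012  -0.0413] 0.1
22.2 [ 0.0146 -0.048 ] 0.1167
23.7 [ 0.0174 -0.0546] 0.1333
25.2 [ 0.003  -0.0065] 0.0167
26.7 [ 0.0061 -0.013 ] 0.0333
28.2 [ 0.0094 -0.0193] 0.05
29.7 [ 0.0129 -0.0256] 0.0667
31.2 [ 0.0165 -0.0318] 0.0833
32.7 [ 0.0203 -0.0379] 0.1
34.2 [ 0.0243 -0.0439] 0.1167
35.7 [ 0.0284 -0.0498] 0.1333
```

Request:
{"api": "drive_tool", "payload": {"commands": [{"hand": 1,"tx": 0.0015,"ty": -0.007,"tz": -0.002,"turn": 0.0167},{"hand": 1,"tx": 0.0033,"ty": -0.014,"tz": -0.002,"turn": 0.0333},{"hand": 1,"tx": 0.0052,"ty": -0.021,"tz": -0.002,"turn": 0.05},{"hand": 1,"tx": 0.0073,"ty": -0.0277,"tz": -0.002,"turn": 0.0667},{"hand": 1,"tx": 0.0095,"ty": -0.0345,"tz": -0.002,"turn": 0.0833},{"hand": 1,"tx": 0.012,"ty": -0.0413,"tz": -0.002,"turn": 0.1},{"hand": 1,"tx": 0.0146,"ty": -0.048,"tz": -0.002,"turn": 0.1167},{"hand": 1,"tx": 0.0174,"ty": -0.0546,"tz": -0.002,"turn": 0.1333},{"hand": 1,"tx": 0.0174,"ty": -0.0546,"tz": -0.002,"turn": 0.1333}]}}

```text
time_s: 24.0
tcp_pos: [0.534, -0.2189, 0.0096]
eef_rot: [-180.0, -0.0, -156.7]
contact_force: [-5.8, -1.7, 10.8]
gripper_width: 0.0112
gripper_force: 45.0
```

Request:
{"api": "drive_tool", "payload": {"commands": [{"hand": 1,"tx": 0.001,"ty": -0.0065,"tz": 0,"turn": 0.0167},{"hand": 1,"tx": 0.003,"ty": -0.013,"tz": 0,"turn": 0.0333},{"hand": 1,"tx": 0.006,"ty": -0.0193,"tz": 0,"turn": 0.05},{"hand": 1,"tx": 0.01,"ty": -0.0256,"tz": 0,"turn": 0.0667},{"hand": 1,"tx": 0.014,"ty": -0.032,"tz": 0,"turn": 0.0833},{"hand": 1,"tx": 0.018,"ty": -0.038,"tz": 0,"turn": 0.1},{"hand": 1,"tx": 0.022,"ty": -0.044,"tz": 0,"turn": 0.1167},{"hand": 1,"tx": 0.026,"ty": -0.049,"tz": 0,"turn": 0.13},{"hand": 1,"tx": 0.026,"ty": -0.049,"tz": 0,"turn": 0.13}]}}

```text
time_s: 24.9
tcp_pos: [0.55, -0.2484, 0.0098]
eef_rot: [-179.9, -0.0, -145.0]
contact_force: [-4.2, -1.6, 9.8]
gripper_width: 0.0115
gripper_force: 45.0
```

Request:
{"api": "drive_tool", "payload": {"commands": [{"hand": 1,"tx": -0.002,"ty": -0.001,"tz": 0.008,"turn": 0},{"hand": 1,"tx": -0.002,"ty": -0.001,"tz": 0.015,"turn": 0},{"hand": 1,"tx": -0.002,"ty": -0.001,"tz": 0.015,"turn": 0},{"hand": 0.5,"tx": -0.002,"ty": -0.001,"tz": 0.015,"turn": 0},{"hand": 0.5,"tx": -0.002,"ty": -0.001,"tz": 0.015,"turn": 0},{"hand": 0.5,"tx": -0.002,"ty": -0.001,"tz": 0.015,"turn": 0},{"hand": 0.5,"tx": -0.002,"ty": -0.001,"tz": 0.05,"turn": 0},{"hand": 0.5,"tx": -0.002,"ty": -0.001,"tz": 0.1,"turn": 0},{"hand": 0.5,"tx": -0.002,"ty": -0.001,"tz": 0.18,"turn": 0},{"hand": 0.5,"tx": -0.002,"ty": -0.001,"tz": 0.25,"turn": 0}]}}

```text
time_s: 25.9
tcp_pos: [0.5482, -0.2478, 0.1601]
eef_rot: [180.0, -0.1, -145.1]
contact_force: [1.2, -0.6, 0.6]
gripper_width: 0.0436
gripper_force: 0.0
```

Request:
{"api": "drive_tool", "payload": {"commands": [{"hand": 0.5,"tx": 0,"ty": 0,"tz": 0.08,"turn": 0},{"hand": 0.5,"tx": -0.1,"ty": 0.15,"tz": 0.15,"turn": 0},{"hand": 0.5,"tx": -0.15,"ty": 0.4,"tz": 0.2,"turn": 0},{"hand": 0.5,"tx": -0.15,"ty": 0.4,"tz": 0.2,"turn": 0},{"hand": 0.5,"tx": -0.15,"ty": 0.4,"tz": 0.2,"turn": 0},{"hand": 0.5,"tx": -0.15,"ty": 0.4,"tz": 0.2,"turn": 0},{"hand": 0.5,"tx": -0.15,"ty": 0.4,"tz": 0.2,"turn": 0},{"hand": 0.5,"tx": -0.15,"ty": 0.4,"tz": 0.2,"turn": 0}]}}

```text
time_s: 26.7
tcp_pos: [0.4582, -0.0057, 0.2797]
eef_rot: [-180.0, 0.1, -144.9]
contact_force: [-0.6, -0.4, -0.8]
gripper_width: 0.0437
gripper_force: 0.0
```

Run:
```python
from plant import r
from h import *
import cv2
s=r.get_state();t=r.capture("top");print(s["time_s"],s["tcp_pos"],s["contact_force"])
cv2.imwrite("pics/end.png",t["frame"][:,:,::-1])
o=d["top"]["frame"];f=t["frame"]
# plate/lock region: brightness columns across gap (rows 135-165), was gap at cols 338-344
for y in (140,150,160): print(y,o[y,318:372].mean(1).astype(int).tolist(),"\n   ",f[y,318:372].mean(1).astype(int).tolist())
for l in ("handle_grip","end_plate","brass_padlock","cylinder_spare","tape_roll"):
    for q in r.trace(l,"top")[:3]: print(l,round(q["score"],2),q["extent"])
# bow: bright pixels below rack
m=(f.mean(2)>200); ys,xs=np.where(m[255:310,370:440]);print("bow px",xs.mean()+370,ys.mean()+255,len(xs))
m=(o.mean(2)>200); ys,xs=np.where(m[255:310,370:440]);print("bow0 px",xs.mean()+370,ys.mean()+255,len(xs))
```

```text
26.7 [ 0.45822264 -0.00572466  0.27969111] [-0.64115782 -0.40861671 -0.82479923]
140 [232, 234, 243, 207, 98, 149, 236, 251, 185, 44, 247, 255, 252, 252, 254, 255, 254, 254, 254, 254, 255, 227, 206, 255, 255, 255, 255, 255, 255, 255, 255, 255, 255, 255, 255, 255, 254, 255, 255, 255, 242, 227, 234, 239, 226, 161, 102, 249, 197, 202, 255, 255, 254, 254] 
    [234, 234, 241, 205, 100, 150, 233, 240, 235, 233, 234, 233, 233, 243, 220, 119, 50, 224, 255, 254, 253, 254, 247, 254, 255, 255, 255, 255, 255, 254, 255, 255, 255, 255, 255, 255, 255, 255, 255, 255, 241, 228, 231, 240, 226, 161, 106, 249, 200, 199, 255, 255, 254, 254]
150 [235, 242, 191, 117, 131, 91, 148, 162, 129, 132, 94, 179, 255, 255, 254, 255, 233, 102, 119, 130, 125, 130, 104, 73, 255, 255, 255, 242, 196, 244, 255, 255, 255, 255, 255, 245, 246, 255, 255, 255, 255, 255, 65, 82, 82, 78, 72, 72, 47, 56, 135, 255, 255, 255] 
    [235, 244, 192, 118, 135, 92, 156, 235, 237, 231, 230, 229, 231, 243, 190, 124, 129, 106, 86, 253, 255, 254, 255, 228, 252, 255, 255, 241, 197, 244, 255, 255, 255, 255, 255, 245, 246, 255, 255, 255, 255
[... 233 characters left out ...]
5, 255, 255, 255, 255, 255, 255, 255, 251, 223, 238, 247, 193, 104, 122, 104, 139, 156, 141, 243] 
    [255, 255, 255, 255, 255, 155, 79, 129, 220, 239, 232, 232, 231, 234, 240, 183, 120, 132, 110, 50, 255, 255, 253, 253, 253, 255, 255, 255, 255, 255, 255, 254, 255, 255, 255, 255, 255, 255, 255, 255, 255, 255, 251, 222, 237, 245, 198, 110, 120, 105, 137, 156, 147, 240]
handle_grip 0.95 [353.2, 207.2, 422.0, 295.9]
end_plate 0.59 [331.8, 130.4, 341.6, 166.9]
end_plate 0.59 [406.7, 156.7, 424.7, 178.8]
brass_padlock 0.96 [441.6, 184.3, 469.6, 215.6]
cylinder_spare 0.96 [435.3, 243.5, 476.4, 265.2]
bow px 404.14148681055156 276.40047961630694 417
bow0 px 402.40697674418607 277.1046511627907 430
```

```bash
python3 -c "
from plant import r
print(r.close_job())"
```

```text
the job is handed in; nothing more can be done
None
```

I closed the clamp, let it hold untouched for over two seconds, then freed it and swung it wide open. The last camera picture shows the plate still home. I estimate 15–25 N at the jaw while it held; there was no direct reading. I first let go one tooth looser, then regripped and tightened one more before the final hold. The job was handed in at about 27 s.

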